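Clamp a stone blank with the inner knob of a coaxial pair

TASK

Lay the dark green stone flat in the nest of the drilling fixture and let go of it; then turn only the small inner knob clockwise until the orange jaw pad pinches the stone snugly against the two pins, with about 10 N and never as much as 20 N, or the stone chips. Do not shift the big outer ring under the knob, which keeps the drilling-depth setting, leave the other stones and the bowl where they are, and take your hand off at the end.

Things in the scene. Friction and masses are not known exactly. Their poses are not given: they have to be found in the camera images.
- green_stone_center (a point): Centre of the loose dark green stone disc with a pale streak, half-way up: 18 mm thick, lying flat on the table, 90 g. Hand-cut and out of round: anything from 44 to 52 mm across, depending on the direction.
- ochre_stone_center (a point): Centre of a yellow-brown stone disc of the same size. Bystander.
- grey_stone_center (a point): Centre of a grey stone disc of the same size. Bystander.
- bowl: Aluminium bowl full of stones, 174 mm wide, about 70 mm high with its heap, origin under its centre. Bystander.
- fixture: Drilling fixture bolted to the bench: steel base 120 mm (x) by 260 mm (y) by 12 mm; origin at the centre of its underside. Along its own +y follow: a blue housing (78 x 80 mm, 58 mm high, centre at y = -65 mm) with the coaxial knobs on top; the steel jaw with its orange pad, moving to +y; the nest (centre y = +65 mm); the red bar with the two pins. Fingers fit on the stone's x sides.
- nest (a point): Middle of the nest's flat top, 40 mm above the table, with the fixture's axes. Aluminium block, 32 mm wide in x, from 26 mm before to 18 mm past this point in y. Lay the stone 3 to 4 mm short of it (-y, towards the jaw): it then lies between pins and pad, and the pad slides it home. The pins (8 mm thick, at x = +-16 mm, on a red bar) are reset daily: 22.5 to 27.5 mm past here, 20 mm proud.
- pad_face (a point): Middle of the front face of the orange jaw pad (24 mm wide, 13 mm high, 49 mm above the table). It faces the fixture's +y. The pad rides on a spring of 6 N per mm, up to 5 mm, then it is solid.
- knob_top (a point): Centre of the flat top of the small black inner knob, on the upright axis that it shares with the outer ring; 104 mm above the table. The knob is round, 30 mm in diameter, 30 mm tall (its side reaches from 74 to 104 mm above the table), with a white line on top. Grip it from above around its upper half: the ring lies 2 mm below the knob's foot.
- inner_knob (a joint): Turn of the inner knob, rad; grows clockwise seen from above, 0 to 2.9, starts between 0 and 0.3. It drives the jaw 10 mm towards the stone per rad; the pad begins to press after 0.6 to 2.2 rad of turn. Turning takes 0.16 N m (grip with 30 N or more), and 0.01 N m more per newton on the stone (0.1 more at 10 N). Held still, friction may hide up to 0.16 N m either way. It stays where left.
- outer_ring (a joint): Turn of the grey outer ring, rad, clockwise from above; 62 mm in diameter, its top 72 mm above the table. It turns very easily when touched (0.02 N m) and must stay within 0.15 rad of where it was.
- ring_mark (a point): Middle of the red line on the outer ring's top, 26 mm from the axis.
Mind the look-alikes: they are no part of the job. There is more than one size of the part that bears green_stone_center; the job needs the middle-sized.

How it is judged (in metres and radians):
On the way, in this order (a step that is already met when the one before it is completed fails the run):
1. the green stone lies flat in the nest, let go, not yet pinched (horizontal distance between green_stone_center and nest below 0.014 m and z of green_stone_center in the frame of nest between 0.006 and 0.0115 m and contact force between the fingers and green_stone below 0.3 N and contact force between jaw_pad and green_stone below 2 N), for 0.2 s.
2. the pad pinches the stone with more than 5 N (contact force between jaw_pad and green_stone above 5 N), for 0.2 s.
At the end, for the whole second after the job is handed in: The green stone lies flat in the nest against the pins (centre within 12 mm of the nest point), at rest, pinched by the jaw pad with 5 to 15 N; the outer ring is within 4 mm, measured at its red mark (0.15 rad), of its starting place (contact force between jaw_pad and green_stone between 5 and 15 N and horizontal distance between green_stone_center and nest below 0.012 m and z of green_stone_center in the frame of nest between 0.006 and 0.0115 m and angle between green_stone_center's own z axis and vertical below 0.1 rad and linear speed of green_stone below 0.01 m/s and distance of ring_mark from where it was at the start of the episode below 0.004 m); the robot touches nothing.
It fails at once if the pad presses the stone with more than 20 N (contact force between jaw_pad and green_stone above 20 N).
It fails at once if the outer ring is turned more than 0.15 rad (4 mm at its red mark) (distance of ring_mark from where it was at the start of the episode above 0.004 m).
It fails at once if the ochre stone is moved more than 20 mm (distance of ochre_stone_center from where it was at the start of the episode above 0.02 m).
It fails at once if the grey stone is moved more than 20 mm (distance of grey_stone_center from where it was at the start of the episode above 0.02 m).
It fails at once if the bowl is moved more than 20 mm (distance of bowl from where it was at the start of the episode above 0.02 m).
It also fails if it takes over 67 s, if anything falls off the work surface, if the arm or the gripper's body presses on something with over 40 N, if the wrist force passes 120 N, or if a joint passes its speed limit or range.

ROBOT

A 6-joint arm with a two-finger parallel gripper is mounted at the origin on the work surface. World frame = base frame: x ahead of the robot, y to its left, z up, the work surface at z = 0. Lengths are in mm, angles in rad, forces in N, time in s.
With the tool pointing down it reaches from about 325 to 850 mm from the base axis. Payload 4.4 kg.
Tool frame: the origin (TCP) lies on the mounting face of the last link; the fingertips stand 199 mm ahead of it and the grasp point (between the pads) lies 180 mm ahead of it; z points along the fingers, y is the line along which they close (so a half turn about z gives the same grasp; the last joint's range is limited). The gripper opens to 94 mm and grips with 3 to 60 N. Pads are 16 mm wide; open, the fingers measure 119 mm over their backs; the gripper's body (75 mm by 177 mm) begins 78 mm behind the grasp point.
Start: joints at [-1.282, 0.207, 1.542, -0, 1.393, -0.15], TCP at [244.28, -520.535, 404.647] pointing down, gripper open.
Joint ranges: [-2.73, 2.73], [-0.86, 2.22], [0.23, 2.46], [-1.11, 4.25], [0.08, 2.63], [-2.82, 2.82]. Speed limits (rad/s): [2.79, 2.79, 3.14, 3.14, 3.14, 3.14].

INTERFACE

Orientations are given as a 3x3 rotation matrix whose columns are the frame's x, y, z axes.
In Python, from cell import arm gives the robot as it stands.
- The arm moves only by the shell command python3 -m handwheel 'ROWS' [OPENING] [FORCE]. ROWS is JSON, a list that holds one entry, the list of rows, each a list of 4 numbers: the shift along the tool's x, y, z each as a share of 250 mm, from -1 to 1, then the turn about the tool's z as a share of 30 degrees, from -1 to 1. A call has 1 to 12 rows; each row is the pose to reach, as a shift and turn from the pose commanded when the call began, along the tool's axes at that moment; what a row does not reach only later rows make up. A row lasts 1/12 s, in which the tool goes at most 41.7 mm and 7.16 degrees, less where a joint would pass 70% of its speed; a pose out of reach is approached as far as the arm can. A call with a number of a shift or a turn outside -1 to 1 is refused whole. A call with a gripper value outside its range is refused whole. OPENING is the opening, from -1 (shut) to 1 (fully open), set as the call begins (- or left out, the last holds). The fingers move at their own pace and stop on an object; FORCE is the grip in N (left out, the last holds). Time passes only in rows, so rows that repeat a pose let the fingers close. It gives the time, the measured TCP pose, the force, the opening and the grip force at its end, in the units of the state.
- arm.observe(): the state, without advancing time (a new reading comes with each control period).
- arm.snapshot(name): name is "side" or "top" or "wrist"; returns the picture (400x640x3 uint8, red, green, blue); there is no depth.
- arm.camera_model(name): a dict with "intrinsics" (3x3 intrinsics, pixels), "R" (3x3) and "t" (3): a world point X has camera coordinates R X + t. Camera axes: x right, y down, z forward; pixel columns grow to the right and rows downward; lengths in mm; the calibration is good to about 2 mm. A picture is of the moment at which its call begins: read the wrist's pose just before it. camera_model takes no time and is no camera call; for the wrist camera it gives the pose at the moment of the call.
- arm.sign_off(): hands the job in; it is judged then, once.
The state is a dict: "t": time; "joint_pos": joint angles; "joint_vel": joint speeds; "tau": joint torques, N m; "ee_pos": TCP position; "orientation": TCP orientation; "contact_force": force on the tool from outside, world axes, zero at the start; "moment": the same for the moment, N m; "finger_gap": finger opening in mm; "grasp_force": force on a finger pad.
Only numpy, scipy, OpenCV 4.12 (cv2) and the standard library are available. Lean on these libraries where they do the work, as an engineer would, in place of code of your own. Each camera call takes 0.05 s, during which the arm holds its last target. There are 200 camera calls.

## Working session

There is one attempt and no reset: what is moved stays moved. The work goes in short steps, Python scripts to look and compute and a shell command to move; the robot and the scene stay as the last step left them, time stands still between calls to the robot, and variables do not carry over. Pictures are saved under pics/ and viewed, at most 10 in all, crops included, and the job is handed in when it is done.

```bash
ls; mkdir -p pics; python3 - <<'E'
from cell import arm
import cv2,json
s=arm.observe();print({k:(v if not hasattr(v,'tolist') else v.tolist()) for k,v in s.items()})
for n in("top","side"):
    im=arm.snapshot(n);cv2.imwrite(f"pics/{n}0.png",im[:,:,::-1]);
    c=arm.camera_model(n);print(n,c)
E
```

```text
pics
{'t': 0.0, 'joint_pos': [-1.2825124596612694, 0.20741805278184336, 1.5429270562550392, 7.494876963283509e-06, 1.3934915179036536, -0.15049854971394624], 'joint_vel': [-0.00017497207556192788, 0.0006525142242135612, -0.0009550217328071265, -0.0014406206547205294, -0.0020145141852991755, -0.001759510539622428], 'tau': [0.0002799153753585415, -37.08747625350952, -28.14185857772827, 0.06981023820117116, 0.0360049435403198, -0.00019559352494979976], 'ee_pos': [244.17120186954378, -520.190541651321, 403.5041744414786], 'orientation': [[0.9052702827081186, 0.42483563551678105, -0.0006309046011272135], [0.4248359649250846, -0.9052677866158926, 0.00215346737492217], [0.0003437320689614993, -0.002217500984294046, -0.9999974822656552]], 'contact_force': [0.3422414115995109, -0.46756253843104517, 0.23741193047641576], 'moment': [-0.026456315095183786, 0.006056117508265455, 0.025485258065099166], 'grasp_force': 0.0, 'finger_gap': 94.14909674670415}
top {'intrinsics': array([[422.3009939 ,   0.        , 321.90053807],
       [  0.        , 422.3009939 , 200.7530532 ],
       [  0.        ,   0.        ,   1.        ]]), 'R': array([[ 0.02282478, -0.99964873, -0.01347034],
       [-0.99260641, -0.02105321, -0.11953778],
       [ 0.1192122 ,  0.01609917, -0.99273827]]), 't': array([ 71.96124463, 535.25142116, 793.08467624])}
side {'intrinsics': array([[361.54520896,   0.        , 318.54041419],
       [  0.        , 361.54520896, 201.87038077],
       [  0.        ,   0.        ,   1.        ]]), 'R': array([[-0.73833011, -0.67438586,  0.00850624],
       [-0.48969276,  0.52736697, -0.69432347],
       [ 0.46375602, -0.51680537, -0.71961279]]), 't': array([467.89220727, 298.86572435, 590.85170398])}
```

View pics/top0.png

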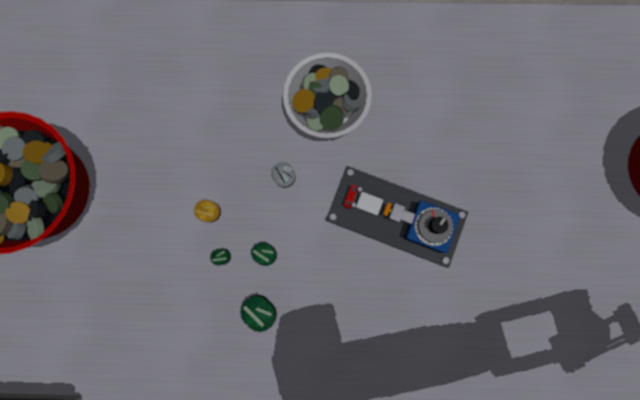

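View pics/side0.png

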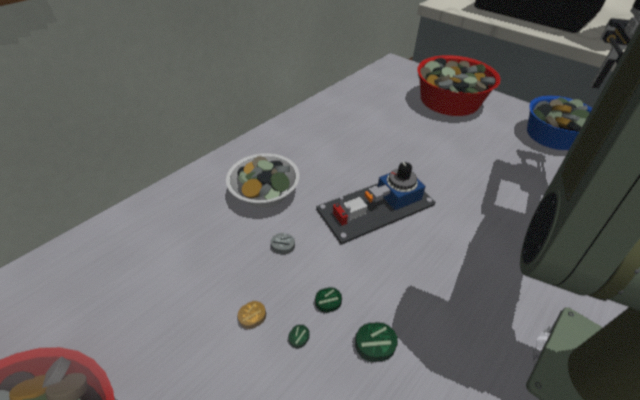

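Top view: three green discs are visible, small at (220,256), middle at (264,253) and large at (259,313). The middle one at (264,253) fits "middle-sized". The ochre stone is at (207,211), grey at (284,175), bowl at (327,96). The fixture runs from (348,197), the red bar, to the knob at (437,225). The side view agrees. I'll confirm in an enlarged crop.

```bash
cat > h.py <<'E'
import numpy as np,cv2
def ray(c,px,z):
    "world point at height z on pixel ray"
    K,R,t=c["intrinsics"],np.array(c["R"]),np.array(c["t"])
    d=R.T@np.linalg.inv(K)@[px[0],px[1],1]; o=-R.T@t
    return o+d*(z-o[2])/d[2]
def proj(c,X):
    p=c["intrinsics"]@(np.array(c["R"])@X+c["t"]); return p[:2]/p[2]
E
python3 - <<'E'
import cv2,numpy as np
from h import *
from cell import arm
im=cv2.imread("pics/top0.png")
cv2.imwrite("pics/crop0.png",cv2.resize(im[155:345,195:475],None,fx=2.85,fy=2.85,interpolation=cv2.INTER_CUBIC))
c=arm.camera_model("top")
hsv=cv2.cvtColor(im,cv2.COLOR_BGR2HSV)
m=cv2.inRange(hsv,(55,90,30),(90,255,255)); m=cv2.morphologyEx(m,cv2.MORPH_CLOSE,np.ones((5,5)))
n,l,s,ce=cv2.connectedComponentsWithStats(m)
for i in range(1,n):
    if s[i,4]>60: print(s[i],ce[i],ray(c,ce[i],14).round(1), s[i,4]**.5*1.128*790/422)
for p,z in(((349,197),40),((370,204),40),((388,210),49),((438,226),104),((284,175),14),((207,211),14),((350,171),12),((463,214),12),((446,261),12),((333,217),12)): print(p,ray(c,p,z).round(1))
print(arm.camera_model("wrist"))
E
```

```text
[252 243  24  22 402] [263.54726368 253.44527363] [428.6 196.8  14. ] 42.33862664408507
[211 249  19  16 229] [220.10480349 256.45414847] [420.8 282.5  14. ] 31.955195666681647
[241 296  35  35 908] [257.88325991 312.83810573] [314.  203.3  14. ] 63.63069462430499
(349, 197) [541.1  31.3  40. ]
(370, 204) [528.3  -9.5  40. ]
(388, 210) [516.5 -43.   49. ]
(438, 226) [ 484.4 -123.4  104. ]
(284, 175) [586.4 161.7  14. ]
(207, 211) [510.2 313.5  14. ]
(350, 171) [597.7  28.7  12. ]
(463, 214) [ 515.4 -197.    12. ]
(446, 261) [ 422.1 -162.2   12. ]
(333, 217) [503.9  61.2  12. ]
{'intrinsics': array([[343.60444172,   0.        , 320.34587416],
       [  0.        , 343.60444172, 202.49030925],
       [  0.        ,   0.        ,   1.        ]]), 'R': array([[ 0.42323811, -0.9060177 , -0.00119181],
       [-0.87282058, -0.40808249,  0.26768062],
       [-0.24300974, -0.1122524 , -0.96350696]]), 't': array([-574.42739519,  -27.08273715,  391.70054348])}
```

View pics/crop0.png

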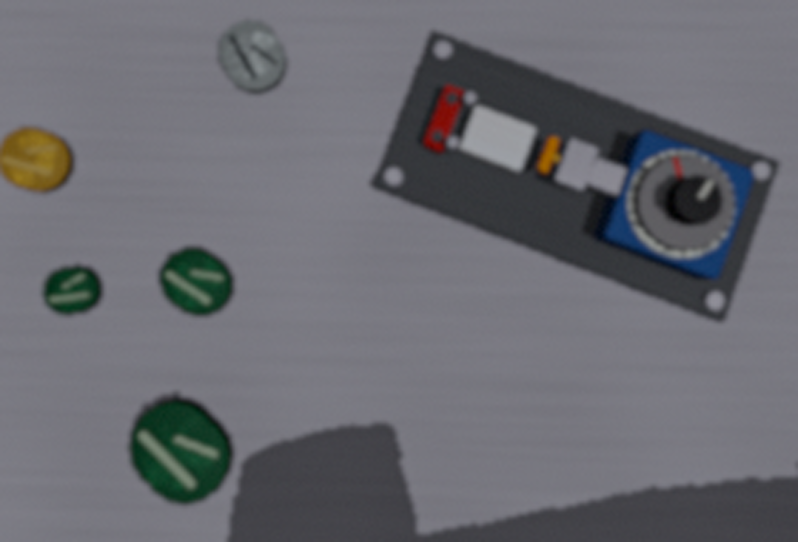

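The crop shows the middle green stone at top px (264,253). It is about 47 mm across, the same size as the grey and ochre stones. The small one is about 32 mm and the big one about 64 mm, so (264,253) is the one. Next I'll work out the wrist camera's view geometry and the move.

```bash
cat >> h.py <<'E'
def to(s,xy,yaw=None):
    "shift in tool axes as share of 250, and turn share of 30 deg, to TCP xy / tool-x yaw (deg)"
    O=np.array(s["orientation"]); d=np.r_[xy[0],xy[1],s["ee_pos"][2]]-s["ee_pos"]; y0=np.degrees(np.arctan2(O[1,0],O[0,0]))
    return (O.T@d/250).round(4), round(y0,2), None if yaw is None else round(-(yaw-y0)/30,3)
E
python3 - <<'E'
from h import *
from cell import arm
s=arm.observe();c=arm.camera_model("wrist");O=np.array(s["orientation"])
C=-c["R"].T@c["t"];print("cam in tool",O.T@(C-s["ee_pos"]),"axes",(O.T@c["R"].T).round(3))
print(O.T@(ray(c,(320,200),40)-s["ee_pos"]), O.T@(ray(c,(0,0),40)-s["ee_pos"]), O.T@(ray(c,(640,400),40)-s["ee_pos"]))
print(to(s,(430,-60),69.9))
E
```

```text
cam in tool [77.69344028  0.38679117 19.66788355] axes [[-0.002 -0.963 -0.268]
 [ 1.    -0.002  0.   ]
 [-0.001 -0.268  0.963]]
[-1.52809478e+01  1.42478483e-01  3.63614793e+02] [ 170.27657749 -285.45710438  364.23943305] [-271.65029651  394.73159017  362.75177999]
(array([ 1.455 , -1.3507,  0.0031]), np.float64(25.14), np.float64(-1.492))
```

```bash
python3 - <<'E'
from h import *
from cell import arm
print(to(arm.observe(),(477,-156),69.9))
E
```

```text
(array([ 1.462 , -0.9232,  0.0023]), np.float64(25.14), np.float64(-1.492))
```

```bash
python3 -m handwheel '[[[0.12,-0.08,0,0],[0.24,-0.15,0,0],[0.36,-0.23,0,0],[0.48,-0.31,0,0],[0.6,-0.38,0,0],[0.73,-0.46,0,0],[0.73,-0.46,0,0]]]' 1; python3 -m handwheel '[[[0.12,-0.08,0,-0.2],[0.24,-0.15,0,-0.4],[0.36,-0.23,0,-0.6],[0.48,-0.31,0,-0.8],[0.6,-0.38,0,-1],[0.73,-0.463,0,-1],[0.73,-0.463,0,-1]]]'; python3 -m handwheel '[[[0,0,0,-0.2],[0,0,0,-0.4],[0,0,0,-0.492],[0,0,0,-0.492],[0,0,0,-0.492],[0,0,0,-0.492]]]'
python3 - <<'E'
from h import *
from cell import arm
c=arm.camera_model("wrist");im=arm.snapshot("wrist")[:,:,::-1]
np.savez("w1.npz",**c); cv2.imwrite("pics/w1.png",cv2.resize(im,None,fx=1.25,fy=1.25,interpolation=cv2.INTER_CUBIC));cv2.imwrite("pics/w1raw.png",im)
print(c["t"]-arm.camera_model("wrist")["t"], arm.observe()["contact_force"],arm.observe()["moment"])
E
```

```text
t: 0.68
ee_pos: [362.9, -334.1, 404.0]
orientation: [[0.903, 0.43, 0.001], [0.43, -0.903, 0.004], [0.002, -0.003, -1.0]]
contact_force: [0.1, -0.1, 0.5]
finger_gap: 94.0
grasp_force: 0.0
t: 1.27
ee_pos: [478.6, -152.3, 404.3]
orientation: [[0.566, 0.824, 0.001], [0.824, -0.566, 0.003], [0.003, -0.001, -1.0]]
contact_force: [0.3, -0.5, -0.2]
finger_gap: 93.8
grasp_force: 0.0
t: 1.77
ee_pos: [476.4, -157.2, 404.4]
orientation: [[0.345, 0.938, -0.0], [0.938, -0.345, 0.0], [-0.0, -0.0, -1.0]]
contact_force: [-0.9, 0.2, -0.3]
finger_gap: 93.9
grasp_force: 0.0
[0.07007057 0.04942274 0.01668524] [ 0.00505733 -0.89879253 -0.31833523] [-0.05596839 -0.03895095 -0.03758812]
```

View pics/w1.png

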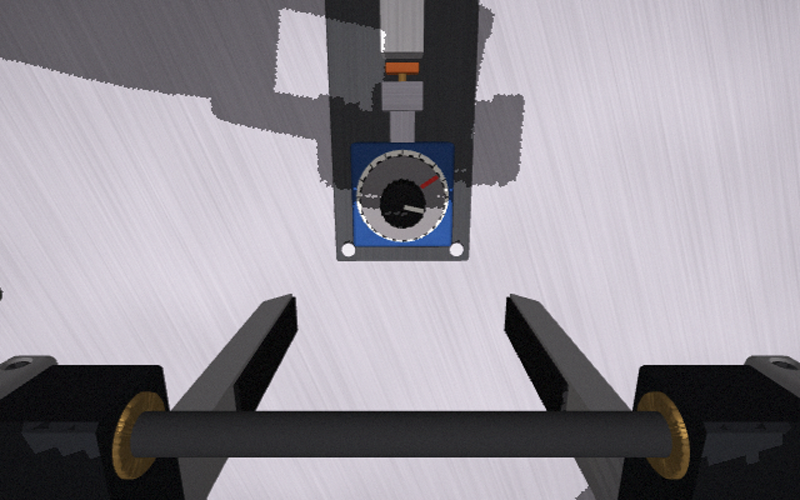

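Wrist view (shown at 1.25x): knob top centre is about (403,203), with the white line pointing to (423,210). The ring's red mark is at (429,182), pad front face about (402,62), nest near edge about (403,53), and base bolts at (348,250) and (456,250). The fixture axis is nearly vertical in the image.

```bash
python3 - <<'E'
from h import *
from cell import arm
c=dict(np.load("w1.npz"))
for n,p,z in(("knob",(403,203),104),("ring",(403,197),72),("b1",(348,250),13),("b2",(456,250),13),("padL",(386,63),55.5),("padR",(419,63),55.5),("nestL",(381,55),40),("nestR",(424,55),40),("houL",(351,143),58),("houR",(453,143),58)):
    print(n,ray(c,np.array(p)/1.25,z).round(1))
s=arm.observe();print(s["ee_pos"])
S=np.array([428.6,196.8]); u=np.array([.343,.939])
print(to(s,S-u*70,69.9))
E
```

```text
knob [ 489.5 -126.4  104. ]
ring [ 489.5 -127.1   72. ]
b1 [ 424.2 -162.6   13. ]
b2 [ 515.  -196.2   13. ]
padL [510.3 -35.9  55.5]
padR [532.3 -44.   55.5]
nestL [509.2 -27.2  40. ]
nestR [538.9 -38.2  40. ]
houL [466.7 -78.2  58. ]
houR [ 537.2 -104.3   58. ]
[ 476.45540625 -157.07849186  404.49694524]
(array([ 9.825e-01, -6.676e-01,  1.000e-04]), np.float64(69.81), np.float64(-0.003))
```

```bash
python3 -m handwheel '[[[0.12,-0.08,0,0],[0.24,-0.16,0,0],[0.36,-0.24,0,0],[0.48,-0.33,0,0],[0.61,-0.41,0,0],[0.73,-0.5,0,0],[0.86,-0.58,0,0],[0.98,-0.668,0,-0.01],[0.98,-0.668,0,-0.01],[0.98,-0.668,0,-0.01],[0.98,-0.668,0,-0.01],[0.98,-0.668,0,-0.01]]]'
python3 - <<'E'
from h import *
from cell import arm
c=arm.camera_model("wrist");im=arm.snapshot("wrist")[:,:,::-1];s=arm.observe()
np.savez("w2.npz",**c); cv2.imwrite("pics/w2.png",im)
hsv=cv2.cvtColor(im,cv2.COLOR_BGR2HSV)
m=cv2.inRange(hsv,(55,90,20),(90,255,255)); m=cv2.morphologyEx(m,cv2.MORPH_CLOSE,np.ones((9,9)))
n,l,st,ce=cv2.connectedComponentsWithStats(m)
O=np.array(s["orientation"])
for i in range(1,n):
    if st[i,4]>200:
        k=cv2.findContours((l==i).astype(np.uint8),0,1)[0][0][:,0]
        W=np.array([ray(c,p,15) for p in k]); T=(W-s["ee_pos"])@O
        print(st[i],ray(c,ce[i],13).round(1),"tool",T.min(0).round(1),T.max(0).round(1),((T.min(0)+T.max(0))/2).round(1), cv2.minAreaRect(W[:,:2].astype(np.float32)))
print(s["ee_pos"],to(s,(0,0))[1])
cv2.imwrite("pics/w2c.png",cv2.resize(im[0:260,130:520],None,fx=2,fy=2))
E
```

```text
t: 2.82
ee_pos: [404.5, 129.9, 404.7]
orientation: [[0.341, 0.94, 0.0], [0.94, -0.341, -0.001], [-0.0, 0.0, -1.0]]
contact_force: [-0.2, -0.8, -0.1]
finger_gap: 94.1
grasp_force: 0.0
[ 267   10   36   44 1214] [422.5 282.   13. ] tool [129.2 -52.2 389.6] [167.7 -17.8 389.6] [148.5 -35.  389.6] ((422.6346435546875, 281.08074951171875), (32.252037048339844, 39.919002532958984), 6.829899787902832)
[ 301   88   42   51 1681] [430.1 195.8  13. ] tool [ 45.6 -20.2 389.6] [ 96.1  22.7 389.7] [ 70.8   1.2 389.6] ((429.9531555175781, 195.34854125976562), (50.77067184448242, 42.18560028076172), 57.480064392089844)
[ 187  112   65   69 3379] [314.8 202.1  13. ] tool [ 3.000e-01 -1.432e+02  3.896e+02] [ 72.4 -73.7 389.6] [  36.4 -108.5  389.6] ((314.9433288574219, 201.10061645507812), (75.01397705078125, 63.93415451049805), 47.84573745727539)
[404.54724172 129.66377384 404.67053643] 70.05
```

View pics/w2c.png

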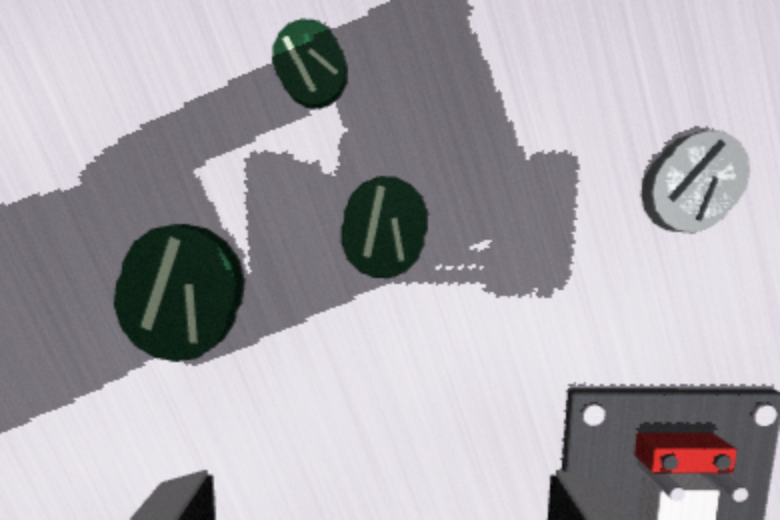

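Wrist crop: target stone is at crop (384,227). Small green is at (310,63), big green (178,292), grey (696,180), and fixture red bar (685,455) at lower right. The target measures about 43 mm along tool y and 50 mm along tool x, so this yaw grips it on its narrow, stable axis. Going for it.

```bash
python3 -m handwheel '[[[0.14,0.005,0.15,0],[0.283,0.005,0.3,0],[0.283,0.005,0.45,0],[0.283,0.005,0.6,0],[0.283,0.005,0.68,0],[0.283,0.005,0.74,0],[0.283,0.005,0.78,0],[0.283,0.005,0.804,0],[0.283,0.005,0.804,0],[0.283,0.005,0.804,0],[0.283,0.005,0.804,0]]]' 0.5; python3 -m handwheel '[[[0,0,0,0],[0,0,0,0],[0,0,0,0],[0,0,0,0],[0,0,0,0],[0,0,0,0],[0,0,0,0],[0,0,0,0],[0,0,0,0]]]' -1 20
```

```text
t: 3.78
ee_pos: [430.2, 197.0, 205.1]
orientation: [[0.339, 0.941, 0.003], [0.941, -0.339, 0.001], [0.002, 0.003, -1.0]]
contact_force: [0.5, -0.0, -0.4]
finger_gap: 70.5
grasp_force: 0.0
t: 4.53
ee_pos: [429.5, 197.1, 204.1]
orientation: [[0.339, 0.941, 0.001], [0.941, -0.339, 0.0], [0.0, 0.001, -1.0]]
contact_force: [-0.1, 0.1, 5.1]
finger_gap: 45.0
grasp_force: 20.0
```

```bash
python3 -m handwheel '[[[0,0,-0.1,0],[0,0,-0.22,0],[0,0,-0.35,0],[0,0,-0.48,0],[0,0,-0.5,0],[0,0,-0.5,0]]]'; python3 -m handwheel '[[[-0.08,0.06,0,0],[-0.2,0.15,0,0],[-0.32,0.24,0,0],[-0.44,0.33,0,0],[-0.56,0.42,0,0],[-0.68,0.51,0,0],[-0.78,0.585,0,0.01],[-0.85,0.64,0,0.01],[-0.885,0.665,0,0.01],[-0.885,0.665,0,0.01],[-0.885,0.665,0,0.01],[-0.885,0.665,0,0.01]]]'
python3 - <<'E'
from h import *
from cell import arm
c=arm.camera_model("wrist");im=arm.snapshot("wrist")[:,:,::-1];s=arm.observe()
np.savez("w3.npz",**c); cv2.imwrite("pics/w3.png",im)
cv2.imwrite("pics/w3c.png",cv2.resize(im[0:300,170:470],None,fx=2,fy=2,interpolation=cv2.INTER_CUBIC))
print(s["ee_pos"],to(s,(0,0))[1])
for p in ((534.5,-4.9,40),(533,-8.3,40)): print(proj(c,p))
E
```

```text
t: 5.03
ee_pos: [430.0, 197.3, 330.7]
orientation: [[0.339, 0.941, 0.005], [0.941, -0.339, 0.001], [0.003, 0.004, -1.0]]
contact_force: [-0.5, -0.3, -1.1]
finger_gap: 45.5
grasp_force: 20.0
t: 6.03
ee_pos: [509.9, -66.1, 327.4]
orientation: [[0.343, 0.939, -0.003], [0.939, -0.343, 0.002], [0.001, -0.003, -1.0]]
contact_force: [-0.2, 0.1, -0.5]
finger_gap: 44.9
grasp_force: 20.0
[509.99275959 -65.96455363 327.76651383] 69.99
[324.06887985 122.65857888]
[323.74314789 127.646527  ]
```

View pics/w3c.png

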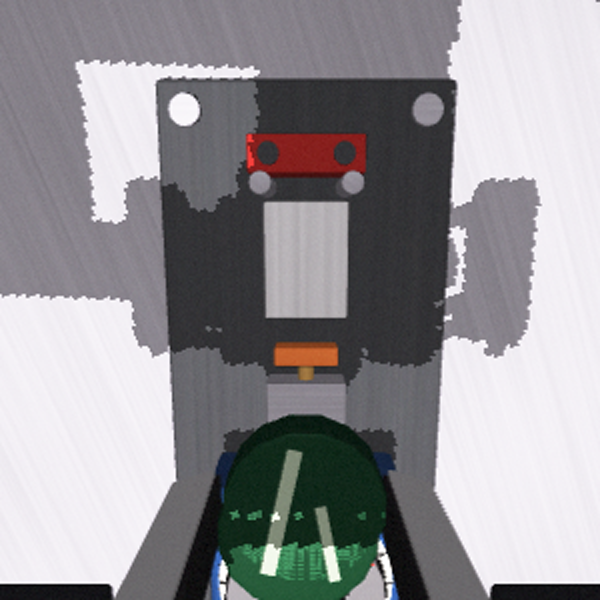

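Wrist crop (2x, offset 170): nest corners are (264,202), (348,202), (264,318) and (347,318). Pins are at (260,182) and (353,182), and the pad's front edge is on row 343. The stone is held flat, with its top face spanning rows 432–603 and columns 222–386.

```bash
python3 - <<'E'
from h import *
from cell import arm
c=dict(np.load("w3.npz"));s=arm.observe();O=np.array(s["orientation"])
w=lambda p,z:ray(c,np.array(p)/2+[170,0],z)
q=[w(p,40) for p in((264,202),(348,202),(264,318),(347,318))]
a=np.degrees(np.arctan2(*(q[1]-q[0])[1::-1])),np.degrees(np.arctan2(*(q[3]-q[2])[1::-1]))
u=(q[0]+q[1]-q[2]-q[3])/2;print("len",np.linalg.norm(u),np.linalg.norm(q[1]-q[0]),a,"udir",u/np.linalg.norm(u))
u/=np.linalg.norm(u)
far=(q[0]+q[1])/2-18*u;near=(q[2]+q[3])/2+26*u;print("nest",far.round(1),near.round(1))
N=(far+near)/2
T=lambda X:((X-s["ee_pos"])@O).round(1)
print("tool nest",T(N))
for n,p,z in(("pinL",(260,182),60),("pinR",(353,182),60),("padL",(275,344),55.5),("padR",(338,344),55.5)):
    X=w(p,z);print(n,X.round(1),"y past nest",((X-N)@u).round(1))
for p in((304,432),(304,603),(222,517),(386,517)):print("stone",T(w(p,141)))
E
```

```text
len 43.46500644007475 31.390446273788374 (np.float64(-20.14215721171411), np.float64(-20.117004818484983)) udir [0.34658846 0.93801729 0.        ]
nest [532.9  -6.7  40. ] [533.1  -6.2  40. ]
tool nest [ 63.7   1.9 287.8]
pinL [526.4  21.6  60. ] y past nest 24.0
pinR [556.3  10.6  60. ] y past nest 24.0
padL [510.8 -33.6  55.5] y past nest -33.2
padR [532.8 -41.7  55.5] y past nest -33.1
stone [ 23.7   0.7 186.8]
stone [-25.4   0.7 186.8]
stone [  0.2 -20.9 186.8]
stone [1.000e-01 2.230e+01 1.867e+02]
```

```bash
python3 -m handwheel '[[[0.08,0.002,0,0],[0.17,0.004,0,0],[0.23,0.006,0,0],[0.245,0.006,0,0],[0.245,0.006,0.08,0],[0.245,0.006,0.16,0],[0.245,0.006,0.23,0],[0.245,0.006,0.28,0],[0.245,0.006,0.3,0],[0.245,0.006,0.31,0],[0.245,0.006,0.31,0],[0.245,0.006,0.31,0]]]'; python3 -m handwheel '[[[0,0,0.005,0],[0,0,0.01,0],[0,0,0.016,0],[0,0,0.02,0],[0,0,0.02,0],[0,0,0.02,0]]]'
```

```text
t: 7.08
ee_pos: [533.5, -10.4, 252.0]
orientation: [[0.343, 0.939, 0.002], [0.939, -0.343, -0.0], [0.0, 0.002, -1.0]]
contact_force: [-0.3, -0.6, -1.0]
finger_gap: 44.9
grasp_force: 20.0
t: 7.58
ee_pos: [533.1, -10.5, 246.1]
orientation: [[0.344, 0.939, -0.0], [0.939, -0.344, 0.0], [-0.0, -0.0, -1.0]]
contact_force: [0.8, -0.1, -0.9]
finger_gap: 45.1
grasp_force: 20.0
```

```bash
python3 -m handwheel '[[[0.003,-0.003,0,0],[0.003,-0.003,0.003,0],[0.003,-0.003,0.006,0],[0.003,-0.003,0.006,0],[0.003,-0.003,0.006,0],[0.003,-0.003,0.006,0]]]';  python3 - <<'E'
from h import *
from cell import arm
s=arm.observe();print(s["ee_pos"],s["contact_force"])
im=arm.snapshot("wrist")[:,:,::-1];c=arm.camera_model("wrist");np.savez("w4.npz",**c)
cv2.imwrite("pics/w4c.png",cv2.resize(im[0:300,170:470],None,fx=2,fy=2,interpolation=cv2.INTER_CUBIC))
s=arm.observe();print(s["ee_pos"],s["contact_force"])
E
```

```text
t: 8.08
ee_pos: [532.7, -9.5, 244.6]
orientation: [[0.344, 0.939, -0.0], [0.939, -0.344, -0.0], [-0.0, -0.0, -1.0]]
contact_force: [0.9, 0.1, -0.9]
finger_gap: 45.5
grasp_force: 20.0
[532.6595298   -9.47372418 244.62212756] [ 0.86105695  0.05997509 -0.90864011]
[532.67327434  -9.4945156  244.65187146] [ 0.08971    -0.10538304 -0.68418341]
```

View pics/w4c.png

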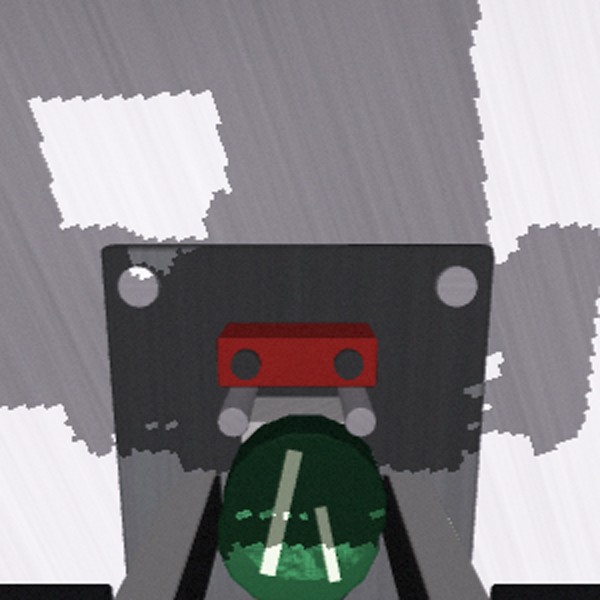

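The stone is just above the nest, in front of the pins at (232,421) and (360,421). The pin midpoint is col 296 and the stone centre about col 304, so it sits about 2 mm too far in +tool-y. I'll correct that, lower it and release.

```bash
python3 -m handwheel '[[[0,-0.004,0,0],[0,-0.008,0,0],[0,-0.008,0.002,0],[0,-0.008,0.004,0],[0,-0.008,0.004,0],[0,-0.008,0.004,0]]]';  python3 -m handwheel '[[[0,0,0,0],[0,0,0,0],[0,0,0,0],[0,0,0,0],[0,0,0,0],[0,0,0,0]]]' 0.35
```

```text
t: 8.63
ee_pos: [530.7, -8.7, 244.1]
orientation: [[0.344, 0.939, -0.0], [0.939, -0.344, 0.0], [-0.0, -0.0, -1.0]]
contact_force: [-3.9, 0.3, 4.6]
finger_gap: 44.8
grasp_force: 20.0
t: 9.13
ee_pos: [530.8, -8.8, 243.5]
orientation: [[0.344, 0.939, -0.0], [0.939, -0.344, 0.0], [0.0, -0.0, -1.0]]
contact_force: [0.7, 0.2, 0.4]
finger_gap: 63.7
grasp_force: 0.0
```

Stone seated (4.6 N up on lowering) and released. I'll lift, back off for a check shot of the nest, then take one of the knob.

```bash
python3 -m handwheel '[[[0,0,-0.06,0],[0,0,-0.15,0],[0,0,-0.26,0],[0,0,-0.34,0],[-0.1,0,-0.34,0],[-0.2,0,-0.34,0],[-0.25,0,-0.34,0],[-0.25,0,-0.34,0],[-0.25,0,-0.34,0],[-0.25,0,-0.34,0]]]'
python3 - <<'E'
from h import *
from cell import arm
c=arm.camera_model("wrist");im=arm.snapshot("wrist")[:,:,::-1];np.savez("w5.npz",**c);cv2.imwrite("pics/w5.png",im)
E
python3 -m handwheel '[[[-0.12,0,0,0],[-0.24,0.001,0,0],[-0.36,0.002,0,0],[-0.48,0.003,0,0],[-0.56,0.004,0,0],[-0.56,0.004,0,0],[-0.56,0.004,0,0],[-0.56,0.004,0,0],[-0.56,0.004,0,0]]]'
python3 - <<'E'
from h import *
from cell import arm
c=arm.camera_model("wrist");im=arm.snapshot("wrist")[:,:,::-1];np.savez("w6.npz",**c);cv2.imwrite("pics/w6.png",im)
s=arm.observe();print(s["ee_pos"]);np.save("ee6.npy",s["ee_pos"]);np.save("O6.npy",s["orientation"])
a=cv2.imread("pics/w5.png")
f=lambda i:cv2.resize(i[30:270,220:420],None,fx=2,fy=2,interpolation=cv2.INTER_CUBIC)
cv2.imwrite("pics/m1.png",np.hstack([f(a),f(im)]))
E
```

```text
t: 9.97
ee_pos: [509.4, -67.0, 328.3]
orientation: [[0.344, 0.939, -0.0], [0.939, -0.344, 0.001], [0.001, -0.001, -1.0]]
contact_force: [-0.6, 0.6, 0.1]
finger_gap: 63.8
grasp_force: 0.0
t: 10.77
ee_pos: [462.6, -198.0, 328.4]
orientation: [[0.342, 0.94, -0.0], [0.94, -0.342, 0.001], [0.001, -0.0, -1.0]]
contact_force: [-0.0, -0.3, 0.7]
finger_gap: 63.9
grasp_force: 0.0
[ 462.58702815 -197.9780028   328.47880926]
```

View pics/m1.png

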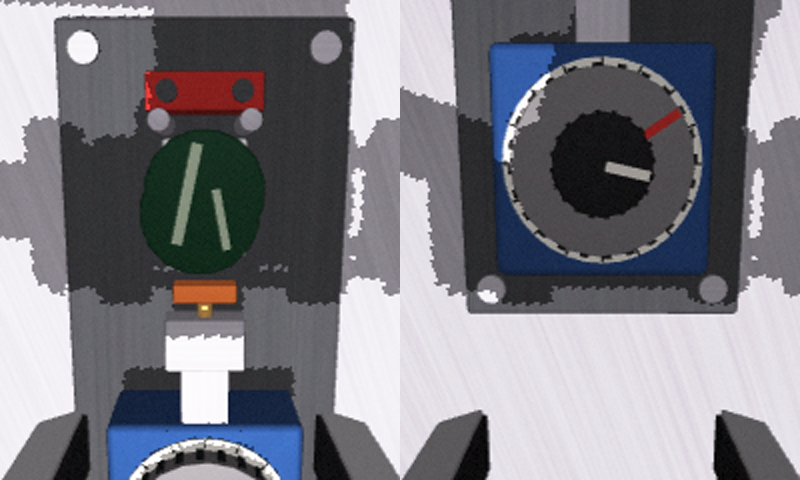

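Left: the stone lies in the nest (rows 130–273, centre col 202), in front of the pins at (159,120) and (251,120). There is about 3 mm to the pad at row 281. Right: knob top centre is (603,163), white line toward (651,177), ring mark (663,124).

```bash
python3 - <<'E'
from h import *
from cell import arm
c=dict(np.load("w6.npz"));s=arm.observe()
K=ray(c,(321.5,111.75),104);print(K, to(s,K,69.9))
w=lambda p:ray(c,((p[0]-400)/2+220,p[1]/2+30),72)
print("ring",ray(c,((602-400)/2+220,160/2+30),72), "bolts", [ray(c,((x-400)/2+220,289/2+30),13).round(1) for x in(490,713)])
print([(x, round(0.5*343.6/(abs(c["t"][2])+0),4)) for x in (1,)], s["moment"])
E
```

```text
[ 488.89246844 -127.8974984   104.        ] (array([2.994e-01, 3.100e-03, 1.000e-04]), np.float64(70.02), np.float64(0.004))
ring [ 488.91825054 -127.14803593   72.        ] bolts [array([ 424.2, -161.9,   13. ]), array([ 515.7, -195.4,   13. ])]
[(1, np.float64(0.5522))] [-0.09068364 -0.0538088   0.03539794]
```

```bash
python3 -m handwheel '[[[0.1,0.001,0,0],[0.2,0.002,0,0],[0.28,0.003,0,0],[0.299,0.003,0,0],[0.299,0.003,0.04,0],[0.299,0.003,0.08,0],[0.299,0.003,0.12,0],[0.299,0.003,0.15,0],[0.299,0.003,0.17,0],[0.299,0.003,0.178,0],[0.299,0.003,0.178,0],[0.299,0.003,0.178,0]]]'; python3 -m handwheel '[[[0,0,0,0],[0,0,0,0],[0,0,0,0],[0,0,0,0],[0,0,0,0],[0,0,0,0],[0,0,0,0],[0,0,0,0]]]' -1 40; python3 -c "
from cell import arm
s=arm.observe();print(s['moment'],s['contact_force'],s['joint_pos'])"
```

```text
t: 11.82
ee_pos: [488.6, -129.7, 284.2]
orientation: [[0.344, 0.939, 0.0], [0.939, -0.344, -0.0], [-0.0, 0.0, -1.0]]
contact_force: [-0.1, 0.5, 0.3]
finger_gap: 63.4
grasp_force: 0.0
t: 12.48
ee_pos: [488.2, -129.2, 284.3]
orientation: [[0.343, 0.939, -0.001], [0.939, -0.343, 0.0], [-0.0, -0.001, -1.0]]
contact_force: [-2.5, 1.1, 5.3]
finger_gap: 29.2
grasp_force: 40.0
[0.20458468 0.60045868 0.01221623] [-2.54508728  1.10520938  5.25405118] [-4.30176174e-01  1.96564631e-01  1.82417334e+00 -1.46450626e-04
  1.12230754e+00 -7.95142027e-02]
```

```bash
cat > o.py <<'E'
from cell import arm
import numpy as np
s=arm.observe();O=s['orientation'];print("YAW %.2f"%np.degrees(np.arctan2(O[1][0],O[0][0])),"Mz %.3f"%s['moment'][2],"F",np.round(s['contact_force'],1),"t %.2f"%s['t'],"gap %.1f"%s['finger_gap'], "q6 %.3f"%s['joint_pos'][5], "tau6 %.3f"%s['tau'][5])
E
python3 o.py
python3 -m handwheel '[[[0.003,0,0,0],[0.005,0,0,0],[0.005,0,0,0]]]' >/dev/null; python3 o.py
python3 -m handwheel '[[[0,0,0,0.05],[0,0,0,0.1]]]' >/dev/null; python3 o.py
python3 -m handwheel '[[[0,0,0,0.05],[0,0,0,0.1]]]' >/dev/null; python3 o.py
python3 -m handwheel '[[[0,0,0,0.05],[0,0,0,0.1]]]' >/dev/null; python3 o.py
python3 -m handwheel '[[[0,0,0,0.05],[0,0,0,0.1]]]' >/dev/null; python3 o.py
```

```text
YAW 69.91 Mz 0.012 F [-2.5  1.1  5.3] t 12.48 gap 29.2 q6 -0.080 tau6 0.011
YAW 69.93 Mz 0.001 F [-4.7 -2.2  5.6] t 12.73 gap 29.4 q6 -0.077 tau6 0.010
YAW 66.88 Mz 0.152 F [-5.6 -0.9  4.8] t 12.90 gap 29.2 q6 -0.024 tau6 -0.100
YAW 63.88 Mz 0.161 F [-4.5 -1.7  5.3] t 13.07 gap 29.3 q6 0.029 tau6 -0.087
YAW 60.88 Mz 0.198 F [-6.6 -1.3  6.4] t 13.23 gap 29.4 q6 0.081 tau6 -0.087
YAW 57.88 Mz 0.164 F [-5.6 -1.3  5.9] t 13.40 gap 28.8 q6 0.133 tau6 -0.087
```

```bash

python3 -m handwheel '[[[0,0,0,0.05],[0,0,0,0.1]]]' >/dev/null; python3 o.py
python3 -m handwheel '[[[0,0,0,0.05],[0,0,0,0.1]]]' >/dev/null; python3 o.py
python3 -m handwheel '[[[0,0,0,0.05],[0,0,0,0.1]]]' >/dev/null; python3 o.py
```

```text
YAW 54.88 Mz 0.171 F [-7.2 -1.4  6. ] t 13.57 gap 29.1 q6 0.186 tau6 -0.087
YAW 51.88 Mz 0.187 F [-6.  -0.6  7. ] t 13.73 gap 29.0 q6 0.238 tau6 -0.087
YAW 48.88 Mz 0.154 F [-6.5 -1.   6.7] t 13.90 gap 29.1 q6 0.290 tau6 -0.087
```

```bash

python3 -m handwheel '[[[0,0,0,0.05],[0,0,0,0.1]]]' >/dev/null; python3 o.py
python3 -m handwheel '[[[0,0,0,0.05],[0,0,0,0.1]]]' >/dev/null; python3 o.py
```

```text
YAW 45.88 Mz 0.129 F [-7.2 -1.5  5.6] t 14.07 gap 29.0 q6 0.343 tau6 -0.084
YAW 42.88 Mz 0.186 F [-7.  -1.3  6.6] t 14.23 gap 29.2 q6 0.395 tau6 -0.082
```

```bash

python3 -m handwheel '[[[0,0,0,0.05],[0,0,0,0.1]]]' >/dev/null; python3 o.py
python3 -m handwheel '[[[0,0,0,0.05],[0,0,0,0.1]]]' >/dev/null; python3 o.py
```

```text
YAW 39.89 Mz 0.187 F [-7.1 -1.5  7.5] t 14.40 gap 29.0 q6 0.448 tau6 -0.082
YAW 36.88 Mz 0.204 F [-7.5 -0.6  8. ] t 14.57 gap 29.3 q6 0.500 tau6 -0.082
```

```bash
python3 - <<'E'
from h import *
from cell import arm
c=arm.camera_model("wrist");im=arm.snapshot("wrist")[:,:,::-1];np.savez("w7.npz",**c);cv2.imwrite("pics/w7.png",im)
u=np.array([.346,.938,0]);N=np.array([533,-6.45,0])
P=[proj(c,N+u*d+[0,0,z]) for d,z in((-34,55.5),(-28,55.5),(-25,55.5),(24,60))];print(np.round(P,1))
m=np.mean(P,0); M=cv2.getRotationMatrix2D((float(m[0]),float(m[1])),33,4); M[:,2]+=np.array([400,300])-m
cv2.imwrite("pics/w7c.png",cv2.warpAffine(im,M,(800,600),flags=cv2.INTER_CUBIC));np.save("M7.npy",M)
E
python3 o.py
```

```text
[[230.9 100.4]
 [224.6  91.3]
 [221.5  86.7]
 [163.    4.9]]
YAW 36.82 Mz 0.147 F [-7.  -0.9  8. ] t 14.62 gap 29.0 q6 0.501 tau6 0.212
```

View pics/w7c.png

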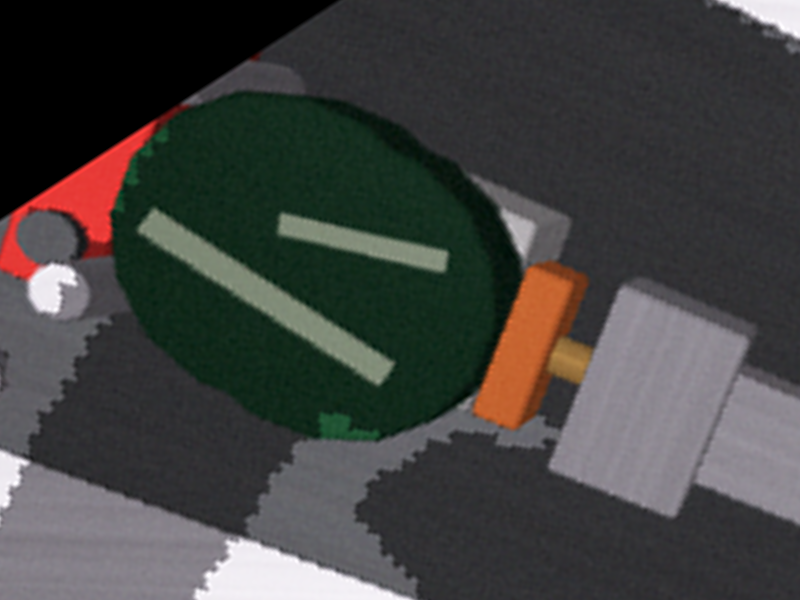

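The pad's front face now just meets the stone at about (505,340). The pin at (60,290) still has a gap to the stone, which sits closer to the other pin at about (285,80). So the stone still has to slide home, and I continue in small steps.

```bash

python3 -m handwheel '[[[0,0,0,0.05],[0,0,0,0.1]]]' >/dev/null; python3 o.py
python3 -m handwheel '[[[0,0,0,0.05],[0,0,0,0.1]]]' >/dev/null; python3 o.py
```

```text
YAW 33.89 Mz 0.149 F [-6.4 -0.8  7.1] t 14.78 gap 29.3 q6 0.552 tau6 -0.095
YAW 30.89 Mz 0.152 F [-8.5 -0.5  7.9] t 14.95 gap 29.4 q6 0.605 tau6 -0.083
```

```bash

python3 -m handwheel '[[[0,0,0,0.05],[0,0,0,0.1]]]' >/dev/null; python3 o.py
python3 -m handwheel '[[[0,0,0,0.05],[0,0,0,0.1]]]' >/dev/null; python3 o.py
```

```text
YAW 27.88 Mz 0.125 F [-8.1  0.4  8. ] t 15.12 gap 29.2 q6 0.657 tau6 -0.083
YAW 24.88 Mz 0.146 F [-7.4 -0.3  8.6] t 15.28 gap 29.5 q6 0.709 tau6 -0.083
```

```bash

python3 -m handwheel '[[[0,0,0,0.05],[0,0,0,0.1]]]' >/dev/null; python3 o.py
python3 -m handwheel '[[[0,0,0,0.05],[0,0,0,0.1]]]' >/dev/null; python3 o.py
```

```text
YAW 21.88 Mz 0.178 F [-7.2 -0.1  8.8] t 15.45 gap 29.2 q6 0.762 tau6 -0.083
YAW 18.89 Mz 0.181 F [-7.7  0.8  8.2] t 15.62 gap 29.0 q6 0.814 tau6 -0.064
```

```bash

python3 -m handwheel '[[[0,0,0,0.05],[0,0,0,0.1]]]' >/dev/null; python3 o.py
python3 -m handwheel '[[[0,0,0,0.03],[0,0,0,0.067]]]' >/dev/null; python3 o.py
```

```text
YAW 15.89 Mz 0.193 F [-8.   0.1  7.8] t 15.78 gap 29.4 q6 0.866 tau6 -0.041
YAW 13.91 Mz 0.178 F [-8.5  0.6  9.6] t 15.95 gap 29.4 q6 0.901 tau6 0.023
```

```bash

python3 -m handwheel '[[[0,0,0,0.05]]]' >/dev/null; python3 o.py
python3 -m handwheel '[[[0,0,0,0.03]]]' >/dev/null; python3 o.py
```

```text
YAW 12.39 Mz 0.235 F [-7.6  0.8  9.1] t 16.03 gap 29.0 q6 0.927 tau6 -0.059
YAW 11.50 Mz 0.246 F [-6.8  1.3  8.8] t 16.12 gap 29.2 q6 0.943 tau6 0.159
```

```bash

python3 -m handwheel '[[[0,0,0,0.035]]]' >/dev/null; python3 o.py
python3 -m handwheel '[[[0,0,0,0],[0,0,0,0],[0,0,0,0]]]'>/dev/null; python3 o.py
python3 - <<'E'
from h import *
from cell import arm
cv2.imwrite("pics/s1.png",arm.snapshot("side")[:,:,::-1])
im=arm.snapshot("wrist")[:,:,::-1];c=arm.camera_model("wrist");np.savez("w8.npz",**c);cv2.imwrite("pics/w8.png",im)
u=np.array([.346,.938,0]);N=np.array([533,-6.45,0])
print(np.round([proj(c,N+u*d+[0,0,z]) for d,z in((-34,55.5),(-28,55.5),(-25,55.5),(24,60))],1))
E
```

```text
YAW 10.46 Mz 0.331 F [-6.9  1.5  8.6] t 16.20 gap 29.0 q6 0.961 tau6 0.067
YAW 10.50 Mz 0.145 F [-7.6  1.1  8.5] t 16.45 gap 28.8 q6 0.960 tau6 0.159
[[185.  154.6]
 [175.9 149.5]
 [171.4 147. ]
 [ 89.2 103.9]]
```

```bash

python3 -m handwheel '[[[0,0,0,0],[0,0,0,0],[0,0,0,0],[0,0,0,0],[0,0,-0.03,0],[0,0,-0.08,0],[0,0,-0.14,0],[0,0,-0.178,0],[0,0,-0.178,0]]]' 0.35; python3 o.py
python3 -m handwheel '[[[0,0,0,-0.2],[0,0,0,-0.4],[0,0,0,-0.6],[0,0,0,-0.8],[0,0,0,-1],[0,0,0,-1]]]'>/dev/null
python3 -m handwheel '[[[0,0,0,-0.2],[0,0,0,-0.4],[0,0,0,-0.6],[0,0,0,-0.8],[0,0,0,-0.98],[0,0,0,-0.98]]]'
python3 - <<'E'
from h import *
from cell import arm
print(to(arm.observe(),(509.4,-67),69.9),arm.observe()["ee_pos"])
E
```

```text
t: 17.3
ee_pos: [490.1, -128.7, 331.5]
orientation: [[0.983, 0.181, 0.005], [0.181, -0.983, -0.002], [0.005, 0.003, -1.0]]
contact_force: [0.5, -0.1, 0.9]
finger_gap: 63.5
grasp_force: 0.0
YAW 10.44 Mz -0.051 F [ 0.5 -0.1  0.9] t 17.30 gap 63.5 q6 0.961 tau6 -0.003
t: 18.3
ee_pos: [488.8, -128.1, 328.3]
orientation: [[0.346, 0.938, -0.001], [0.938, -0.346, 0.0], [0.0, -0.001, -1.0]]
contact_force: [-0.2, -0.7, 0.0]
finger_gap: 63.8
grasp_force: 0.0
(array([ 0.258 , -0.0073,  0.    ]), np.float64(69.78), np.float64(-0.004)) [ 488.82372122 -128.14581874  328.25897652]
```

```bash

python3 -m handwheel '[[[0.1,-0.003,0,0],[0.2,-0.007,0,0],[0.258,-0.007,0,0],[0.258,-0.007,0,0],[0.258,-0.007,0,0],[0.258,-0.007,0,0]]]'
python3 -c "
from h import *
from cell import arm
cv2.imwrite('pics/w9.png',arm.snapshot('wrist')[:,:,::-1])"
python3 -m handwheel '[[[-0.12,0,0,0],[-0.24,0.001,0,0],[-0.36,0.002,0,0],[-0.48,0.003,0,0],[-0.56,0.004,0,0],[-0.56,0.004,0,0],[-0.56,0.004,0,0],[-0.56,0.004,0,0],[-0.56,0.004,0,0]]]'
python3 - <<'E'
from h import *
from cell import arm
cv2.imwrite('pics/w10.png',arm.snapshot('wrist')[:,:,::-1])
g=lambda n,x,y,w,h,W,H:cv2.resize(cv2.imread(f'pics/{n}.png')[y:y+h,x:x+w],(W,H),interpolation=cv2.INTER_CUBIC)
L=np.vstack([g('w5',285,155,80,60,400,300),g('w9',285,135,80,60,400,300)])
R=np.vstack([g('w9',275,60,100,75,400,300),g('w10',265,60,120,90,400,300)])
cv2.imwrite('pics/m2.png',np.hstack([L,R]))
# ring red mark angle before/after
for n in('w6','w10'):
    h=cv2.cvtColor(cv2.imread(f'pics/{n}.png')[60:170,260:390],cv2.COLOR_BGR2HSV)
    m=cv2.inRange(h,(170,120,60),(180,255,255))|cv2.inRange(h,(0,150,60),(5,255,255));y,x=np.nonzero(m);print(n,len(x),x.mean()+260,y.mean()+60)
E
```

```text
t: 18.8
ee_pos: [509.4, -67.4, 328.5]
orientation: [[0.346, 0.938, -0.0], [0.938, -0.346, -0.0], [-0.001, -0.0, -1.0]]
contact_force: [0.1, -1.0, 0.3]
finger_gap: 63.2
grasp_force: 0.0
t: 19.6
ee_pos: [462.3, -198.2, 328.6]
orientation: [[0.344, 0.939, -0.0], [0.939, -0.344, 0.001], [0.0, -0.0, -1.0]]
contact_force: [-0.7, -0.5, -0.5]
finger_gap: 63.7
grasp_force: 0.0
w6 93 350.60215053763443 91.49462365591398
w10 86 350.9186046511628 90.5
```

View pics/m2.png

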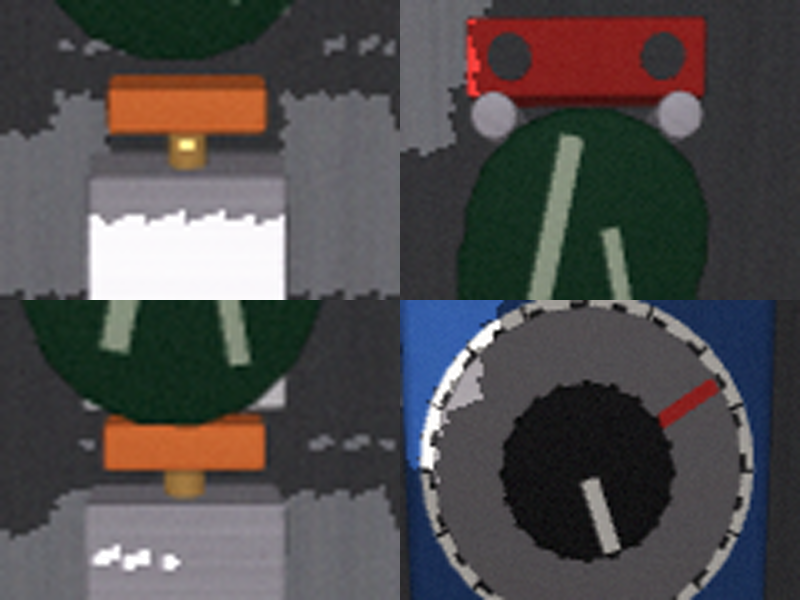

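Final montage: the stone sits against both pins at (495,115) and (680,115), with the pad in contact. The pad-to-jaw gap shrank from 44 to 34 px (left column), which is about 1.5 mm of spring or roughly 9 N, agreeing with the torque estimate. The knob line has turned about 60° clockwise, and the ring mark moved by about 1 px, so the ring has not shifted. The hand is clear of everything.

```bash
python3 -c "
from cell import arm
print(arm.sign_off())"
```

```text
the job is handed in; nothing more can be done
None
```

I handed the job in: the green stone lies flat in the nest against both pins, pinched at about 9–10 N (estimated from knob torque and pad spring compression). The outer ring mark moved well under 1 mm, I didn't touch the other stones or the bowl, and the hand is clear. The sign-off gave no verdict.

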